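Start a timed melt at the craft bench

TASK

Start the melt: with a fingertip press down the square main switch on the power bar, then the wide key at the front of the hot plate, and last the round plunger on top of the puck-shaped timer, in that order, each lightly and until it is well down and stays down. Do not press the hot plate's two small round keys, and do not pick up or shove the timer or anything else that stands there. Finish with the hand clear.

Things in the scene. Friction and masses are not known exactly. Their poses are not given: they have to be found in the camera images.
- power_bar: White power bar fixed to the bench, 210 (its x) x 62 (its y) x 42 mm high, two round sockets in its top. Origin: on its underside, on its centre line, 63 mm from its middle towards the far end (it runs from x = -168 to +42 mm in its own frame); z up. Its -x end, nearest the robot, carries the main switch.
- main_switch (a joint): Travel (m) of the square black 30 x 30 mm main switch on the power bar's top, centred at x = -135 mm in the bar's frame, 33 mm from its near end. 0 = up (as it starts), 0.008 = fully down (stop, key top then still 2 mm above the deck). It slides straight down against about 2 N of friction, has no spring, and stays where it is left; it is on from 0.005.
- main_switch_top (a point): Centre of the main switch's top face; up, it is 52 mm above the bench (10 mm above the bar's top). Moves with the switch.
- hotplate: Black electric hot plate fixed to the bench, 280 (its x) x 240 (its y) mm, deck 55 mm high, round heating plate (top 70 mm high) towards the rear. Origin: centre of its underside; z up; its -x edge, the front, faces the robot and carries a row of three white keys 112 mm in front of the centre.
- heat_key (a joint): Travel (m) of the wide white key, 24 (hot plate's x) x 50 mm (its y), centred at y = -50 mm in the hot plate's frame. 0 = up (as it starts), 0.008 = fully down (stop, key top then still 2 mm above the deck). It slides straight down against about 2 N of friction, has no spring, and stays where it is left; it is on from 0.005.
- heat_key_top (a point): Centre of the wide key's top face; up, it is 65 mm above the bench (10 mm above the deck). Moves with the key.
- small_key_a (a joint): Travel (m) of the small round white key, 18 mm across, at y = +35 mm in the hot plate's frame, same height and friction as the wide key. To be left up.
- small_key_b (a joint): Travel (m) of the other small round white key, 18 mm across, at y = +85 mm in the hot plate's frame. To be left up.
- timer: Loose white puck-shaped timer, 80 mm across, 32 mm high, about 0.23 kg, standing on the bench. Origin: centre of its underside; z up.
- timer_plunger (a joint): Travel (m) of the round black plunger, 30 mm across, at the centre of the timer's top. 0 = up (as it starts), 0.008 = fully down (stop, key top then still 2 mm above the deck). It slides straight down against about 2 N of friction, has no spring, and stays where it is left; it is on from 0.005.
- timer_plunger_top (a point): Centre of the plunger's top face; up, it is 42 mm above the bench (10 mm above the timer's top). Moves with the plunger.
- pot: Loose dark pot, about 136 mm across (side handles apart) and 50 mm high, standing on the heating plate, its nearest wall about 85 mm behind the row of keys, its rim 120 mm above the bench. Leave alone. Origin: centre of its underside.
- bottle: Loose brown bottle, 60 mm across, 130 mm high, some 125 mm behind the timer (centre to centre). Leave alone. Origin: centre of its underside.
- dropper: Loose small brown dropper bottle, 28 mm across, 65 mm high, about 80 mm from the timer's centre. Leave alone. Origin: centre of its underside.
- bowl: Loose blue bowl, 80 mm across, 45 mm high, beyond the far end of the power bar. Leave alone. Origin: centre of its underside.
Mind the look-alikes: they are no part of the job. Of the things that look like the timer, take the one that is farthest from the robot's base at the start.

How it is judged:
By the outcome, as a careful person would: the job done as asked, in the order asked, and still so for the second after the job is handed in, with the robot touching nothing.
It also fails if it takes over 45 s, if anything falls off the work surface, if the arm or the gripper's body presses on something with over 40 N, if the wrist force passes 120 N, or if a joint passes its speed limit or range.

ROBOT

A 6-joint arm with a two-finger parallel gripper is mounted at the origin on the work surface. World frame = base frame: x ahead of the robot, y to its left, z up, the work surface at z = 0. Lengths are in m, angles in rad, forces in N, time in s.
With the tool pointing down it reaches from about 0.15 to 0.775 m from the base axis. Payload 6.1 kg.
Tool frame: the origin (TCP) lies midway between the tips of the shut fingers; the grasp point (between the pads) lies 19 mm behind it (ctrl.hold_point_z is the distance from the TCP to the grasp point, in m); z points along the fingers, y is the line along which they close (so a half turn about z gives the same grasp; the last joint's range is limited). The gripper opens to 85 mm and grips with 20 to 120 N. Pads are 22 mm wide; open, the fingers measure 114 mm over their backs; the gripper's body (76 mm by 85 mm) begins 54 mm behind the grasp point. The pads swing forward as they close: fully open they stand 13 mm farther back than shut.
Start: joints at [-1.289, 0.126, -0.04, 1.405, 0, 1.571], TCP at [0.146, -0.504, 0.231] pointing down, gripper open.
Joint ranges: [-2.72, 2.72], [-0.95, 1.95], [-1.27, 1.35], [-1.78, 2.02], [-1.46, 1.47], [-3.14, 3.14]. Speed limits (rad/s): [2.39, 2.39, 3.01, 3.14, 3.14, 3.14].

INTERFACE

Orientations are given as a 3x3 rotation matrix whose columns are the frame's x, y, z axes.
In Python, from workcell import ctrl, optics gives the robot as it stands. Calls block until the motion is done:
- ctrl.move_ptp(position, orientation): joint-space move of the TCP to a pose.
- ctrl.line_to(position, orientation=None, feed=0.15): straight line of the TCP; orientation=None keeps the orientation; feed is the mean speed in m/s.
- ctrl.movej(angles): joint-space move.
- ctrl.open_jaws() and ctrl.close_gripper(strength=None): open the fingers fully, or close them until they stop; strength is the grip in N (None keeps the last).
- ctrl.dwell(seconds).
- ctrl.solve_ik(position, orientation): joint angles nearest the present ones, or None.
- ctrl.get_state(): the state.
- optics.snapshot(name): name is "scene" or "top" or "wrist"; returns a dict with "pixels" (400x640x3 uint8, red, green, blue), "mtx" (3x3 intrinsics, pixels), "extrinsics" (4x4, takes a point from camera to world coordinates). Camera axes: x right, y up, looking along -z (the intrinsics and any distortion apply to the point x, -y, -z); pixel columns grow to the right and rows downward; lengths in m; the calibration is good to about 2 mm. A picture is of the moment at which its call begins. There is no depth.
A pose or a line that the arm cannot do raises ctrl.Unreachable and nothing moves.
- ctrl.sign_off(): hands the job in; it is judged then, once.
The state is a dict: "clock": time; "joint_positions": joint angles; "joint_vel": joint speeds; "tau": joint torques, N m; "ee_pos": TCP position; "tcp_rot": TCP orientation; "force": force on the tool from outside, world axes, zero at the start; "wrist_torque": the same for the moment, N m; "opening": opening from 0.0 (shut) to 1.0 (fully open); "finger_force": force on a finger pad.
Only numpy, scipy, OpenCV 4.12 (cv2) and the standard library are available. Lean on these libraries where they do the work, as an engineer would, in place of code of your own. Each camera call takes 0.05 s, during which the arm holds its last target. There are 200 camera calls.

## Working session

There is one attempt and no reset: what is moved stays moved. The work goes in short steps, each a Python script; the robot and the scene stay as the last script left them, time stands still between calls to the robot, and variables do not carry over. Pictures are saved under pics/ and viewed, at most 10 in all, crops included, and the job is handed in when it is done.

```bash
ls; mkdir -p pics; python3 - <<'E'
from workcell import ctrl, optics
import cv2,pickle,numpy as np
d={}
for n in("scene","top","wrist"):
    s=optics.snapshot(n);d[n]=s;cv2.imwrite(f"pics/{n}0.png",s["pixels"][:,:,::-1]);print(n,[k for k in s],np.round(s["mtx"],1).tolist(),np.round(s["extrinsics"],3).tolist())
pickle.dump(d,open("d0.pkl","wb"))
print(ctrl.get_state())
E
```

```text
pics
scene ['pixels', 'mtx', 'extrinsics'] [[429.7, 0.0, 322.7], [0.0, 429.7, 201.7], [0.0, 0.0, 1.0]] [[-0.153, -0.616, 0.773, 1.443], [0.988, -0.1, 0.116, 0.136], [0.006, 0.781, 0.624, 0.79], [0.0, 0.0, 0.0, 1.0]]
top ['pixels', 'mtx', 'extrinsics'] [[361.4, 0.0, 323.0], [0.0, 361.4, 199.2], [0.0, 0.0, 1.0]] [[0.016, 0.996, -0.089, 0.515], [-1.0, 0.015, -0.011, 0.011], [-0.01, 0.089, 0.996, 1.085], [0.0, 0.0, 0.0, 1.0]]
wrist ['pixels', 'mtx', 'extrinsics'] [[340.7, 0.0, 316.3], [0.0, 340.7, 198.7], [0.0, 0.0, 1.0]] [[0.279, 0.918, 0.281, 0.218], [-0.96, 0.267, 0.08, -0.484], [-0.002, -0.292, 0.956, 0.373], [0.0, 0.0, 0.0, 1.0]]
{'clock': 0.15, 'joint_positions': array([-1.28897439e+00,  1.26265684e-01, -4.03578151e-02,  1.40541266e+00,
       -1.55402537e-05,  1.57076835e+00]), 'joint_vel': array([ 0.00148463, -0.00165043,  0.0014696 , -0.00077508, -0.00017751,
       -0.00076319]), 'tau': array([-2.19109374e-04, -4.36278784e+01,  3.53147185e+01,  1.36070969e-02,
       -4.02338787e-05,  5.45318372e-06]), 'ee_pos': array([ 0.14591408, -0.50398884,  0.23070298]), 'tcp_rot': array([[ 9.60542553e-01,  2.78132837e-01, -3.59732735e-04],
       [ 2.78133070e-01, -9.60541820e-01,  1.18660129e-03],
       [-1.55055517e-05, -1.23983460e-03, -9.99999231e-01]]), 'force': array([0.48753904, 0.09776599, 0.34970842]), 'wrist_torque': array([ 0.05940649, -0.05713578,  0.01868367]), 'finger_force': 0.0, 'opening': 1.0011244441451395}
```

View pics/top0.png

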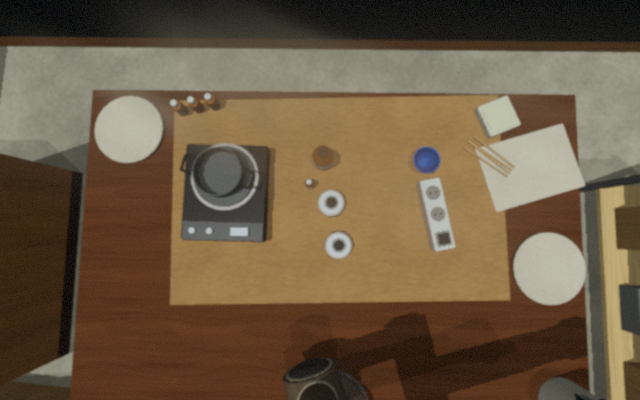

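View pics/scene0.png

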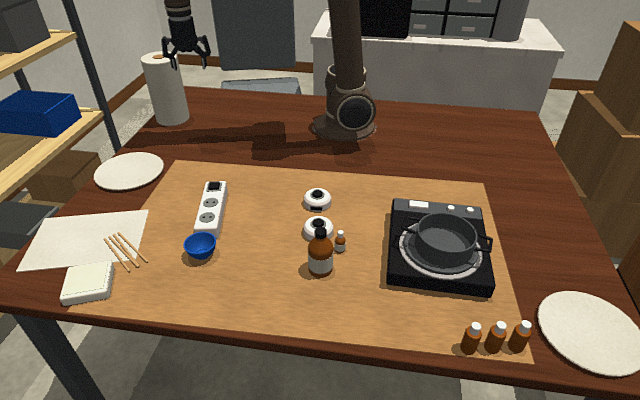

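The top view shows the main switch at about (444,239), the wide key at (239,232), the small keys at (209,231) and (191,231), and two puck timers at (331,203) and (339,245). The farther one, at (331,203), is the target, with the dropper at (309,183). Next I'll compute positions by refining centroids.

```bash
cat > h.py <<'E'
import numpy as np,cv2
def ray(s,uv,z):
    K,T=s["mtx"],s["extrinsics"]
    d=np.linalg.inv(K)@[uv[0],uv[1],1]; d=T[:3,:3]@(d*[1,-1,-1]); o=T[:3,3]
    return o+d*(z-o[2])/d[2]
def proj(s,p):
    T=s["extrinsics"]; q=T[:3,:3].T@(np.asarray(p)-T[:3,3])*[1,-1,-1]; q=s["mtx"]@q; return q[:2]/q[2]
def blob(s,uv,dark,r=14,thr=None):
    g=cv2.cvtColor(s["pixels"],cv2.COLOR_RGB2GRAY); u,v=map(int,uv)
    w=g[v-r:v+r+1,u-r:u+r+1]
    if thr is None: thr=cv2.threshold(w,0,255,cv2.THRESH_OTSU)[0]
    m=((w<=thr) if dark else (w>thr)).astype(np.uint8)
    n,l,st,c=cv2.connectedComponentsWithStats(m)
    i=min(range(1,n),key=lambda i:np.hypot(*(c[i]-r))+(st[i,4]<8)*99)
    return c[i]+[u-r,v-r],st[i,4],thr
E
python3 - <<'E'
import pickle,cv2,numpy as np
from h import *
d=pickle.load(open("d0.pkl","rb"));t=d["top"];s=d["scene"]
for n,uv,z,dk,r in[("switch",(444,239),.052,1,8),("wide",(239,232),.065,0,13),("ka",(209,231),.065,0,7),("kb",(191,231),.065,0,7),("timer",(331,203),.042,1,9),("timer2",(339,245),.042,1,9),("drop",(309,183),.065,0,6)]:
    c,a,th=blob(t,uv,dk,r);p=ray(t,c,z);print(n,c.round(1),a,th,p.round(4),np.hypot(*p[:2]).round(3),"scene px",proj(s,p).round(1))
pic=t["pixels"][:,:,::-1]
a=cv2.resize(pic[140:260,170:290],(400,400),interpolation=cv2.INTER_CUBIC);b=cv2.resize(pic[150:270,290:470],(600,400),interpolation=cv2.INTER_CUBIC)
cv2.imwrite("pics/crop1.png",cv2.resize(np.hstack([a,b]),(800,320)))
sp=s["pixels"][:,:,::-1];cv2.imwrite("pics/crop2.png",cv2.resize(sp[165:285,185:485],(800,320),interpolation=cv2.INTER_CUBIC))
E
```

```text
switch [443.4 238.2] 145 122.0 [ 0.5015 -0.3202  0.052 ] 0.595 scene px [214.9 184.7]
wide [238.5 231. ] 160 135.0 [0.5126 0.2593 0.065 ] 0.574 scene px [419.  203.8]
ka [208.5 230.3] 34 138.0 [0.5134 0.3441 0.065 ] 0.618 scene px [451.3 207.2]
kb [190.9 229.9] 39 131.0 [0.5138 0.3941 0.065 ] 0.648 scene px [470.5 209.2]
timer [331.2 201.9] 108 135.0 [ 0.6006 -0.0009  0.042 ] 0.601 scene px [318.4 221.3]
timer2 [338.4 244.9] 106 132.0 [ 0.4775 -0.0234  0.042 ] 0.478 scene px [317.6 192.5]
drop [308.3 181.4] 27 133.0 [0.6564 0.0654 0.065 ] 0.66 scene px [341.1 231.8]
```

View pics/crop1.png

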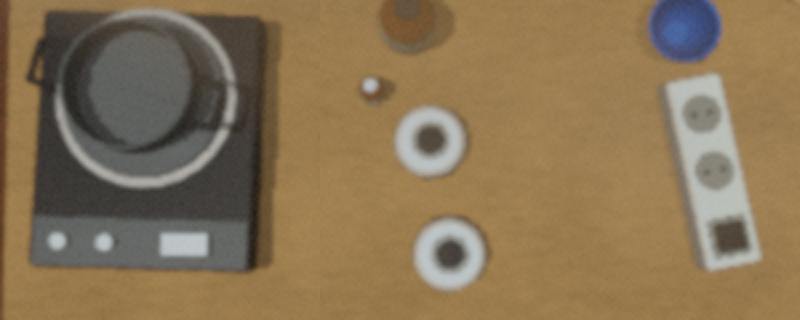

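View pics/crop2.png

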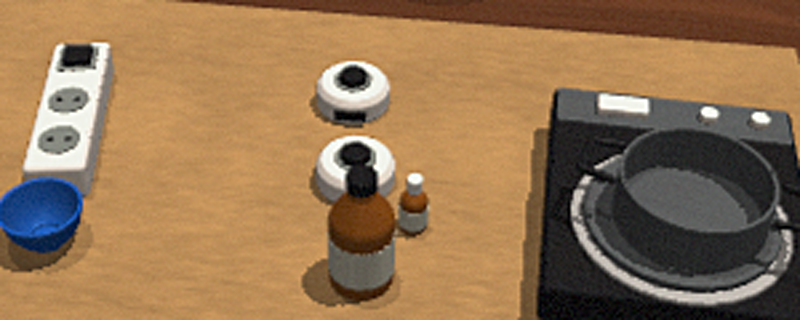

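The scene view agrees with the projections to about 1 px: switch at (214,186), wide key at (418.6,204) and far plunger at (318.5,222). The key spacings of 85 and 50 mm also match the sizes given. Next I'll shut the fingers, hover over the switch, and check with the wrist camera.

```bash
cat >> h.py <<'E'
def R(yaw): # tool x at yaw in world, z down
    c,s=np.cos(yaw),np.sin(yaw); return np.array([[c,s,0],[s,-c,0],[0,0,-1.]])
def hover(ctrl,optics,xy,z,yaw,name):
    ctrl.move_ptp([*xy,z],R(yaw)); ctrl.dwell(.2)
    s=optics.snapshot("wrist"); cv2.imwrite(f"pics/{name}.png",s["pixels"][:,:,::-1]); st=ctrl.get_state()
    print(st["clock"],st["ee_pos"].round(4),st["force"].round(2)); return s
E
python3 - <<'E'
import pickle,numpy as np
from workcell import ctrl,optics
from h import *
t=pickle.load(open("d0.pkl","rb"))["top"]
a=ray(t,(443.4,238.2),.052);b=ray(t,(170+0,0),.042)
soc=[ray(t,(290+(u-320)*180/480,150+v*120/320),.042) for u,v in((702,112),(714,170))]
d=soc[0]-a;yaw=np.arctan2(d[1],d[0]);print("yaw",yaw)
ctrl.close_gripper(20)
s=hover(ctrl,optics,a[:2],.13,yaw,"w1");pickle.dump((s,yaw),open("w1.pkl","wb"));print(proj(s,a))
print(ctrl.get_state()["opening"])
E
```

```text
yaw 0.18088027225009523
2.6917 [ 0.501  -0.3208  0.1303] [-0.37  0.4  -1.17]
[314.07357813 207.59514765]
0.0015276984808966203
```

View pics/w1.png

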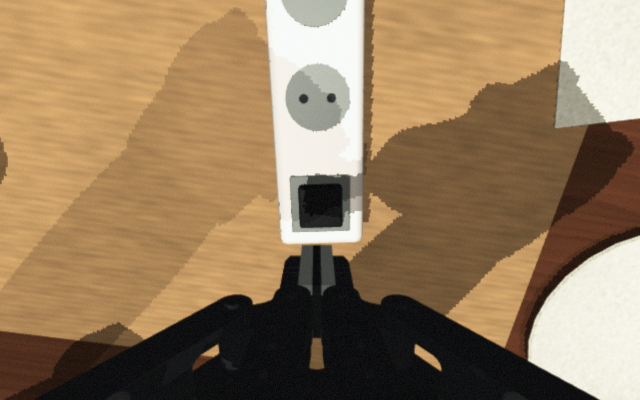

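The wrist view shows the switch top at about (321,205), against a predicted (314,208), so it lies a few mm to the right. The shut fingertips are at about (317,248). I'll re-measure from the wrist view, then press.

```bash
cat >> h.py <<'E'
def press(ctrl,xy,top,yaw):
    """guarded press: 1 mm steps till 7.5 mm travel or 8 N rise"""
    ctrl.line_to([*xy,top+.004],R(yaw),feed=.08); ctrl.dwell(.2); f0=ctrl.get_state()["force"][2]; log=[]
    for k in np.arange(2,-7.6,-1.05)*1e-3:
        ctrl.line_to([*xy,top+k],R(yaw),feed=.02); st=ctrl.get_state(); f=st["force"][2]-f0
        log.append((round((st["ee_pos"][2]-top)*1e3,1),round(f,1)))
        if f>8: break
    ctrl.dwell(.2); st=ctrl.get_state(); print(log,"end",st["ee_pos"].round(4),(st["force"][2]-f0).round(1))
    ctrl.line_to([*xy,top+.08],R(yaw),feed=.1); print("clock",ctrl.get_state()["clock"])
E
python3 - <<'E'
import pickle
from workcell import ctrl,optics
from h import *
s,yaw=pickle.load(open("w1.pkl","rb"))
print("tcp px",proj(s,[.501,-.3208,.1303]))
c,a,th=blob(s,(321,205),1,28,60);p=ray(s,c,.052);q=ray(s,(320,204),.042);print(c,a,p,q)
a=np.array([.5015,-.3202]); xy=.7*p[:2]+.3*a;print(xy)
if np.hypot(*(p[:2]-a))<.008: press(ctrl,xy,.052,yaw)
s=optics.snapshot("wrist");cv2.imwrite("pics/w1b.png",s["pixels"][:,:,::-1])
E
```

```text
tcp px [314.48678407 262.35507899]
[320.73817035 204.49001052] 1902 [ 0.50450017 -0.32410504  0.052     ] [ 0.50160744 -0.32423856  0.042     ]
[ 0.50360012 -0.32293352]
[(np.float64(1.9), np.float64(0.4)), (np.float64(0.8), np.float64(0.7)), (np.float64(-0.2), np.float64(1.1)), (np.float64(-1.2), np.float64(0.8)), (np.float64(-2.3), np.float64(1.7)), (np.float64(-3.3), np.float64(1.3)), (np.float64(-4.4), np.float64(1.0)), (np.float64(-5.5), np.float64(0.9)), (np.float64(-6.5), np.float64(1.1)), (np.float64(-7.6), np.float64(0.1))] end [ 0.5035 -0.3229  0.0444] -0.3
clock 7.6917
```

View pics/w1b.png

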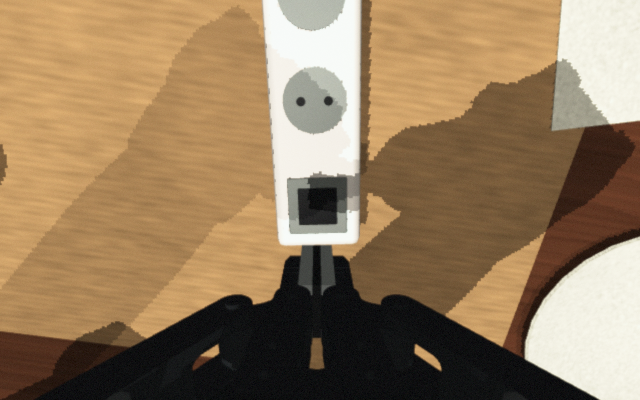

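The switch now looks smaller and flush, with its top spanning about (298–337, 187–224), so it appears to be down. I'll quantify that, then hover over the heat key.

```bash
python3 - <<'E'
import pickle,cv2
from workcell import ctrl,optics
from h import *
s0,yaw=pickle.load(open("w1.pkl","rb"));s1=dict(s0);s1["pixels"]=cv2.imread("pics/w1b.png")[:,:,::-1].copy()
for s,uv in((s0,(321,205)),(s1,(318,206))):
    for th in(40,60,80):
        print(th,[np.round(x,1) for x in blob(s,uv,1,28,th)[:2]])
t=pickle.load(open("d0.pkl","rb"))["top"]
w,kb=ray(t,(238.5,231),.065),ray(t,(190.9,229.9),.065);d=kb-w;yw=np.arctan2(d[1],d[0])-np.pi/2
print("hp yaw",yw, np.hypot(*d[:2]))
ctrl.line_to([.45,-.1,.18],R(0.1),feed=.25)
s=hover(ctrl,optics,w[:2],.145,yw,"w2");pickle.dump((s,yw),open("w2.pkl","wb"));print(proj(s,w),proj(s,kb))
E
```

```text
40 [array([320.5, 204.7]), np.int32(1770)]
60 [array([320.7, 204.5]), np.int32(1902)]
80 [array([322.6, 201.2]), np.int32(2298)]
40 [array([318.2, 205.1]), np.int32(1214)]
60 [array([317.7, 205. ]), np.int32(1413)]
80 [array([320.9, 200.3]), np.int32(1905)]
hp yaw -0.007271728565461544 0.13475724150951746
13.5917 [0.5127 0.2592 0.145 ] [-0.68  0.48 -0.01]
[315.22196981 207.91710992] [119.39542204 207.71794161]
```

View pics/w2.png

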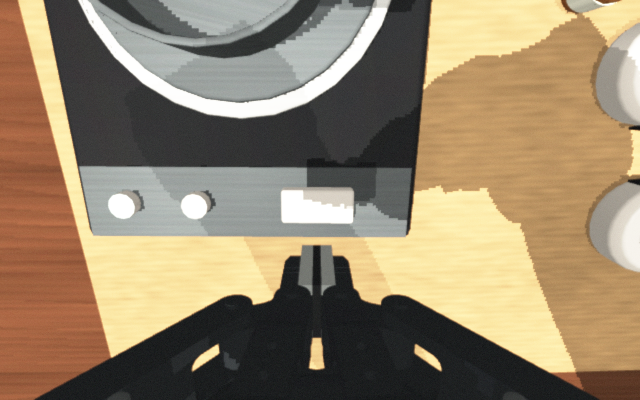

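The switch's visible dark area fell from 1902 to 1413 px, so it is down. In the hover view the wide key is at (317,205), against a predicted (315,208), and the small keys are at (195,206) and (123,205). Pressing the wide key now.

```bash
python3 - <<'E'
import pickle,cv2
from workcell import ctrl,optics
from h import *
s,yw=pickle.load(open("w2.pkl","rb"))
p=ray(s,(317,204.5),.065);kb=ray(s,(123,204),.065);print(p,np.hypot(*(p-kb)[:2]))
xy=.6*p[:2]+.4*np.array([.5126,.2593]);print(xy)
press(ctrl,xy,.065,yw)
s1=optics.snapshot("wrist")
t=pickle.load(open("d0.pkl","rb"))["top"];tm=ray(t,(331.2,201.9),.042)
ctrl.line_to([.50,.10,.17],R(-.6),feed=.25)
s2=hover(ctrl,optics,tm[:2],.15,-np.pi/2,"w3");pickle.dump(s2,open("w3.pkl","wb"));print(proj(s2,tm))
cv2.imwrite("pics/w3.png",np.hstack([s1["pixels"][100:300,100:460],s2["pixels"][100:300,100:540]])[:,:,::-1])
E
```

```text
[0.51517068 0.25802218 0.065     ] 0.13305293400684767
[0.51414241 0.25853331]
[(np.float64(1.9), np.float64(0.2)), (np.float64(0.8), np.float64(-0.9)), (np.float64(-0.1), np.float64(-0.6)), (np.float64(-1.2), np.float64(0.8)), (np.float64(-2.2), np.float64(0.7)), (np.float64(-3.3), np.float64(-0.6)), (np.float64(-4.4), np.float64(0.2)), (np.float64(-5.5), np.float64(-0.2)), (np.float64(-6.5), np.float64(-0.5)), (np.float64(-7.5), np.float64(0.3))] end [0.5141 0.2585 0.0574] -0.6
clock 18.6167
20.475 [0.6005 0.     0.1505] [-0.27  0.96  1.24]
[315.81105113 195.31508498]
```

View pics/w3.png

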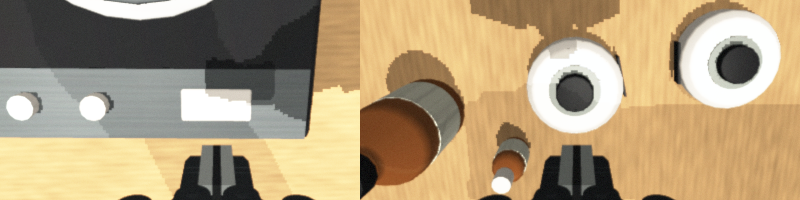

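The wide key now shows no side or shadow, unlike the small keys. The target plunger is at about (315,193), against a predicted (316,195), with the dropper and bottle off to the left and clear of it. I'll check the key numerically before the timer press.

```bash
python3 - <<'E'
import pickle,cv2
from workcell import ctrl,optics
from h import *
s,_=pickle.load(open("w2.pkl","rb"));c=cv2.imread("pics/w3.png")
for im,o in((s["pixels"][:,:,::-1],0),(c[:,:360],100)):
    g=cv2.cvtColor(im.copy(),cv2.COLOR_BGR2GRAY)
    for u in(317,195):
        w=g[205-o-30:205-o+30,u-o-45:u-o+45];m=(w>170).astype(np.uint8);n,l,st,_=cv2.connectedComponentsWithStats(m);i=1+st[1:,4].argmax();print(u,st[i])
s2=pickle.load(open("w3.pkl","rb"));cc,a,th=blob(s2,(315,193),1,25,60);p=ray(s2,cc,.042);print(cc,a,p)
E
```

```text
317 [   8   13   80   37 2502]
195 [   0    0   58   60 2380]
317 [   8   13   82   38 2378]
195 [   0    0   59   60 2301]
[307.86440678 191.11864407] 354 [ 0.60683656 -0.00433     0.042     ]
```

```bash
python3 - <<'E'
import pickle,cv2
from workcell import ctrl,optics
from h import *
d=pickle.load(open("d0.pkl","rb"))["scene"];n=optics.snapshot("scene")
s,_=pickle.load(open("w2.pkl","rb"));c=cv2.imread("pics/w3.png")
def z(im,u,v,w,h): return cv2.resize(np.ascontiguousarray(im[v-h:v+h,u-w:u+w]),(400,200),interpolation=cv2.INTER_NEAREST)
A=d["pixels"][:,:,::-1];B=n["pixels"][:,:,::-1]
rows=[np.hstack([z(A,430,205,30,15),z(B,430,205,30,15)]),np.hstack([z(s["pixels"][:,:,::-1],290,205,100,50),z(c[:,:360],190,105,100,50)])]
cv2.imwrite("pics/cmp.png",np.vstack(rows))
for h in(.065,.057): print(proj(d,[.5142,.2585,h]))
for r in (A,B):
    g=r[195:215,418].mean(1).round();print(g)
E
```

```text
[418.74340863 204.14779372]
[418.31213353 206.44939661]
[135. 137. 135. 140. 140.  89. 250. 246. 241. 241. 252. 184. 107.  84.
  93.  96. 101.  50.  29.  30.]
[144. 145. 142. 140. 146. 114.  97.  78. 216. 248. 245. 244. 251. 209.
 108.  93. 106.  57.  27.  29.]
```

View pics/cmp.png

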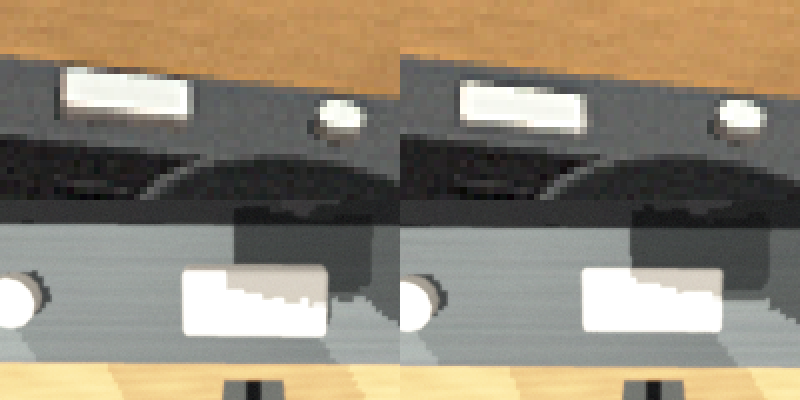

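In the scene view the wide key has dropped by about 2 px, as expected for about 7–8 mm of travel, and the small key is unchanged. Next is the plunger, using (315,193) from the wrist view.

```bash
python3 - <<'E'
import pickle,cv2
from workcell import ctrl,optics
from h import *
s2=pickle.load(open("w3.pkl","rb"));p=ray(s2,(315,193),.042);t0=np.array([.6006,-.0009]);xy=(p[:2]+t0)/2;print(p,xy)
assert np.hypot(*(p[:2]-t0))<.006
press(ctrl,xy,.042,-np.pi/2)
ctrl.line_to([*xy,.15],feed=.15)
s3=optics.snapshot("wrist")
ctrl.line_to([.42,-.15,.25],feed=.25);ctrl.dwell(.3)
n=optics.snapshot("scene");t=optics.snapshot("top")
d=pickle.load(open("d0.pkl","rb"))
def z(im,u,v,w,h): return cv2.resize(np.ascontiguousarray(im[v-h:v+h,u-w:u+w,::-1]),(400,200),interpolation=cv2.INTER_NEAREST)
cv2.imwrite("pics/end.png",np.vstack([np.hstack([z(s2["pixels"],315,193,100,50),z(s3["pixels"],315,193,100,50)]),
 np.hstack([z(d["scene"]["pixels"],325,220,50,25),z(n["pixels"],325,220,50,25)])]))
print(blob(d["top"],(331,203),1,9)[0],blob(t,(331,203),1,9)[0],blob(d["top"],(309,183),0,6)[0],blob(t,(309,183),0,6)[0]);print(ctrl.get_state()["clock"])
E
```

```text
[ 0.60137609 -0.00285499  0.042     ] [ 0.60098805 -0.00187749]
[(np.float64(1.8), np.float64(0.3)), (np.float64(0.8), np.float64(0.2)), (np.float64(-0.1), np.float64(0.4)), (np.float64(-1.2), np.float64(0.9)), (np.float64(-2.2), np.float64(1.0)), (np.float64(-3.4), np.float64(-0.4)), (np.float64(-4.4), np.float64(0.2)), (np.float64(-5.5), np.float64(1.2)), (np.float64(-6.5), np.float64(0.8)), (np.float64(-7.5), np.float64(0.5))] end [ 0.6009 -0.0019  0.0345] 0.3
clock 25.9
[331.15740741 201.94444444] [330.95192308 202.02884615] [308.25925926 181.40740741] [308.25925926 181.40740741]
27.85
```

View pics/end.png

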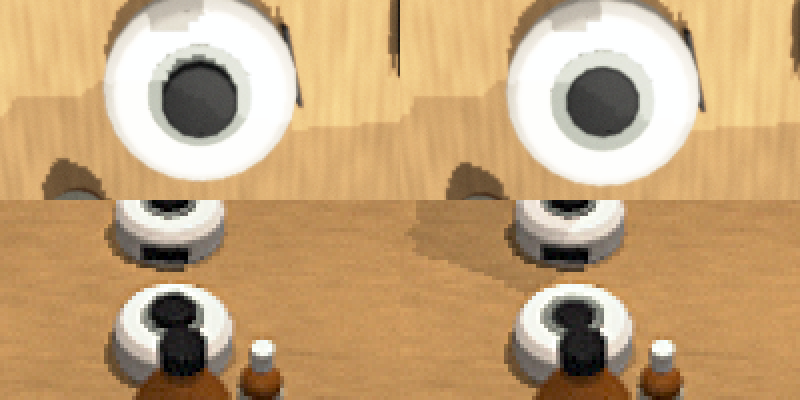

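The plunger is down: its side is no longer visible and it has sunk in both views. The timer and dropper have not moved, and the hand is clear.

```bash
python3 -c "
from workcell import ctrl
print(ctrl.sign_off())"
```

```text
the job is handed in; nothing more can be done
None
```

I pressed the main switch, the hot plate's wide key and the farther timer's plunger, in that order; the camera images show all three down, the timer and dropper did not move, and I handed the job in with the hand clear at about 28 s.

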